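# Line up the quarter-turn fastener and hold the access panel shut

### The arm

A 7-joint arm with a two-finger parallel gripper is mounted at the origin on a cart in front of the work surface, level with it; the furniture and walls round the work are solid. World frame = base frame: x ahead of the robot, y to its left, z up, the work surface at z = 0. Lengths are in m, angles in rad, forces in N, time in s.
With the tool pointing down it reaches from about 0.4 to 0.925 m from the base axis. Payload 5.6 kg.
Tool frame: the origin (TCP) lies midway between the tips of the shut fingers; the grasp point (between the pads) lies 19 mm behind it; z points along the fingers, y is the line along which they close (so a half turn about z gives the same grasp; the last joint's range is limited). The gripper opens to 85 mm and grips with 20 to 120 N. Pads are 22 mm wide; open, the fingers measure 114 mm over their backs; the gripper's body (76 mm by 85 mm) begins 54 mm behind the grasp point. The pads swing forward as they close: fully open they stand 13 mm farther back than shut.
Start: joints at [-1.243, 0.468, -0.012, 1.603, 0.006, 1.071, -0.056], TCP at [0.236, 0.606, 0.231] pointing down, gripper open.
Joint ranges: [-2.53, 2.53], [-0.31, 2.02], [-1.57, 1.55], [0.28, 2.44], [-1.29, 4.43], [0.15, 1.84], [-2.92, 2.92]. Speed limits (rad/s): [2.57, 2.57, 3.14, 3.14, 3.14, 3.14, 3.14].

### API

Orientations are given as [roll, pitch, yaw] about the fixed x, y, z axes, in that order (R = Rz(yaw) Ry(pitch) Rx(roll)).
In Python, from station import * gives the robot as it stands. The module is installed in compiled form; this text tells all that it offers.
- The arm moves only by the shell command python3 -m handwheel 'ROWS' [OPENING] [FORCE]. ROWS is JSON, a list of rows, each a list of 4 numbers: the shift along the tool's x, y, z in mm, then the turn about the tool's z in units of 8 degrees (1.0 is 8 degrees). A call has exactly 10 rows; each row shifts and turns the commanded pose from where the row before left it, along the tool's axes as they then stand; what a row does not reach is not made up. A row lasts 1/8 s, in which the tool goes at most 62.5 mm and 10.7 degrees, less where a joint would pass 70% of its speed; a pose out of reach is approached as far as the arm can. A call is refused whole if a number of a shift passes 62.5 or a number of a turn 1, either way. A call with a gripper value outside its range is refused whole. OPENING is the opening, from 0 (shut) to 1 (fully open), set as the call begins (- or left out, the last holds). The fingers move at their own pace and stop on an object; FORCE is the grip in N (left out, the last holds). Time passes only in rows, so rows that do not move let the fingers close, or fill a call up. It gives the time, the measured TCP pose, the force, the opening and the grip force at its end, in the units of the state.
- state(): the state, without advancing time (a new reading comes with each control period).
- camera(name): name is "side" or "top"; returns a dict with "color" (400x640x3 uint8, red, green, blue), "depth" (400x640 float32, m along the optical axis (not along the pixel's ray), 0 where there is no reading), "camera_matrix" (3x3 intrinsics, pixels), "D" ([k1, k2, p1, p2, k3] as OpenCV has them; the pictures are not rectified), "origin" and "rotation" of the camera in the world. Camera axes: x right, y down, z forward; pixel columns grow to the right and rows downward; lengths in m; the calibration is good to about 2 mm. A picture is of the moment at which its call begins.
- close_job(): hands the job in; it is judged then, once.
Trained networks look in a picture, given as the dict that the camera call returned (one of the last four; its "shot" number tells which), for a name from the list of things; names that differ only in an ending like _2 or _b are one class to them, and where a whole thing is asked for, a point or a joint stands for the part that bears it (a point fixed in the world has none). Each returns a list of dicts, best first, with "score" (0 to 1); they miss things now and then, are a little off and sometimes report something else, mostly with a low value. They report only what shows in the picture. A call takes as long as a camera call.
- boxes_of(query, picture): "extent" ([left, top, right, bottom] in pixels, round what is visible of it).
The state is a dict: "t": time; "qpos": joint angles; "qvel": joint speeds; "joint_torque": joint torques, N m; "ee_pos": TCP position; "eef_rot": TCP orientation; "wrist_force": force on the tool from outside, world axes, zero at the start; "moment": the same for the moment, N m; "width": finger opening in m; "finger_force": force on a finger pad.
Only numpy, scipy, OpenCV 4.12 (cv2) and the standard library are available. Lean on these libraries where they do the work, as an engineer would, in place of code of your own. Each camera call takes 0.05 s, during which the arm holds its last target. There are 200 camera calls.

### The job

The access panel of the junction box stands ajar on its springy gasket. Turn the red quarter-turn fastener the short way (clockwise) until its bar lies in line with the white index lines on the panel, and only then press the near edge of the panel fully down against the frame. Finish while still holding it pressed shut: do not let go. Leave the jar, weight, screwdriver and yellow plug beside the box alone.

Things in the scene. Friction and masses are not known exactly. Their poses are not given: they have to be found in the camera images.
- enclosure: grey junction box, 200 (x) x 170 (y) x 59 mm high with its rim gasket, fixed to the worktop, under a hinged blue panel 196 x 172 x 4 mm. Origin: centre of its underside; z up, x from the near wall to the far (hinge) wall. Its place and yaw (within 0.3 rad of the world axes) differ each time.
- panel (a joint): panel hinge at the box's far edge (98 mm beyond its centre, 59 mm up). 0 = flush on the frame, a hard stop; about 0.08 rad when free, near edge 15 mm up. A gasket spring pushes it open: 1.5 N on a pad starts to move it, 5 N holds it flush. Unless the bar is in line (within 0.14 rad) a cross-pin under the fastener lands beside its slot in the frame and the panel stops at about 0.04.
- fastener (a joint): angle of the quarter-turn fastener seen from above: 0 = bar in line with the white index lines (along the box's x), positive = counterclockwise. Starts at 0.7 to 1.5; turn it clockwise to 0. No stop or click at 0: it goes on to -0.7 (upper stop 1.7). It stays where it is left (friction about 0.06 N m).
- bar_grip (a point): middle of the red grip bar, on its turning axis, 165 mm from the hinge. Bar 40 long, 10 thick, 24 mm high, white line along its top. This point is 10 mm below the bar's top and 14 mm above the steel disc (30 mm across) it stands on; the disc's top is 5.5 mm above the panel. x: along the bar, y: across it, z: turning axis (leans with the panel).
- pad_left (a point): top centre of the left round black rubber push pad on the panel (30 mm across, 2 mm thick), near the panel's free edge, 55 mm left (box +y) of the fastener; axes as the panel's (z is the panel's outward normal).
- pad_right (a point): top centre of the right push pad, 55 mm right (box -y) of the fastener; as the left one.
- brass_weight: bystander: brass-coloured calibration weight, 30 mm across, 50 mm high, standing to the right of the box. Origin under its centre.
- jar: bystander: amber jar with white lid, 52 mm across, 78 mm high, standing to the left of the box. Origin under its centre.
- small_screwdriver: bystander: yellow-handled screwdriver, 156 mm long (its y), 21 mm thick, lying to the right of the box. Origin under its middle.
- yellow_plug: bystander: small yellow plug, 37 x 23 x 10 mm, lying to the left of the box. Origin under its centre.

How it is judged:
By the outcome, as a careful person would: the job done as asked, in the order asked, and still so for the second after the job is handed in, while the arm keeps its last pose, push and grip.
It also fails if it takes over 48 s, if anything falls off the work surface, if the arm or the gripper's body presses on something with over 40 N, if the wrist force passes 120 N, or if a joint passes its speed limit or range.

## Working session

There is one attempt and no reset: what is moved stays moved. The work goes in short steps, Python scripts to look and compute and a shell command to move; the robot and the scene stay as the last step left them, time stands still between calls to the robot, and variables do not carry over. Pictures are saved under pics/ and viewed, at most 10 in all, crops included, and the job is handed in when it is done.

```bash
mkdir -p pics
cat > h.py <<'E'
from station import *
import numpy as np, cv2
from scipy.spatial.transform import Rotation as Ro
def pt(c,u,v,r=2,d=None):
    if d is None:
        w=c["depth"][int(v)-r:int(v)+r+1,int(u)-r:int(u)+r+1]; d=np.median(w[w>0])
    x=cv2.undistortPoints(np.array([[[u,v]]],float),np.array(c["camera_matrix"]),np.array(c["D"]))[0,0]
    return np.array(c["origin"])+np.array(c["rotation"])@(np.array([x[0],x[1],1])*d)
def cloud(c,mask):
    v,u=np.nonzero(mask&(c["depth"]>0)); p=np.stack([u,v],1).astype(float)[:,None]
    x=cv2.undistortPoints(p,np.array(c["camera_matrix"]),np.array(c["D"]))[:,0]
    d=c["depth"][v,u]
    return np.array(c["origin"])+(np.c_[x,np.ones(len(x))]*d[:,None])@np.array(c["rotation"]).T,u,v
E
python3 - <<'E'
from h import *
s=state(); print({k:np.round(v,3) for k,v in s.items()})
for n in("top","side"):
    c=camera(n); cv2.imwrite(f"pics/{n}0.png",c["color"][:,:,::-1]); print(n,np.round(c["origin"],3),np.round(c["rotation"],2).tolist())
    for q in("enclosure","bar_grip","pad_left","pad_right","brass_weight","jar","small_screwdriver","yellow_plug"):
        for b in boxes_of(q,c)[:2]:
            e=b["extent"]; print(q,np.round(e),round(b["score"],2),np.round(pt(c,(e[0]+e[2])/2,(e[1]+e[3])/2),4))
E
```

```text
{'t': np.float64(0.0), 'qpos': array([-1.243,  0.468, -0.012,  1.604,  0.006,  1.071, -0.056]), 'qvel': array([ 0.002,  0.   , -0.001,  0.   ,  0.   , -0.   ,  0.002]), 'joint_torque': array([-1.0000e-03, -5.3239e+01,  2.1000e-02, -2.5131e+01,  1.1000e-02,
        8.0000e-03, -0.0000e+00]), 'ee_pos': array([0.235, 0.605, 0.23 ]), 'eef_rot': array([-3.14 ,  0.   ,  2.771]), 'wrist_force': array([0.005, 0.044, 0.252]), 'moment': array([-0.003, -0.046,  0.003]), 'finger_force': np.float64(0.0), 'width': np.float64(0.085)}
top [0.454 0.003 0.989] [-3.02, 0.0, -1.57]
enclosure [338. 164. 427. 259.] 0.88 [-1.4278 -1.8791 -0.8922]
bar_grip [379. 232. 392. 248.] 0.65 [-1.3613 -1.8126 -0.8257]
pad_left [344. 165. 428. 260.] 0.56 [-1.4444 -1.8957 -0.9088]
pad_right [343. 165. 424. 258.] 0.93 [-1.4302 -1.8815 -0.8946]
pad_right [429. 225. 448. 238.] 0.64 [-1.8845 -2.3358 -1.3489]
brass_weight [428. 223. 448. 237.] 0.6 [-1.8786 -2.3299 -1.343 ]
jar [304. 163. 327. 191.] 0.56 [-0.9673 -1.4186 -0.4317]
small_screwdriver [456. 217. 469. 283.] 0.8 [-2.0893 -2.5406 -1.5537]
yellow_plug [316. 226. 329. 235.] 0.48 [-1.1025 -1.5538 -0.5669]
side [ 0.426 -1.043  0.615] [-2.04, -0.02, -0.15]
enclosure [246. 204. 351. 288.] 0.73 [ 0.3375 -1.132   0.526 ]
bar_grip [259. 213. 271. 235.] 0.58 [ 0.4734 -0.9961  0.6618]
pad_left [255. 214. 269. 234.] 0.66 [ 0.4856 -0.9838  0.6741]
pad_left [246. 209. 350. 257.] 0.64 [ 0.3377 -1.1318  0.5262]
pad_right [247. 208. 350. 256.] 0.78 [ 0.3349 -1.1346  0.5233]
brass_weight [274. 276. 292. 308.] 0.83 [ 0.3992 -1.0703  0.5877]
jar [311. 189. 334. 214.] 0.72 [ 0.2112 -1.2583  0.3997]
small_screwdriver [219. 310. 302. 324.] 0.86 [ 0.4797 -0.9898  0.6682]
yellow_plug [244. 209. 348. 257.] 0.28 [ 0.3442 -1.1252  0.5327]
```

```bash
cat > fix.py <<'E'
s=open('h.py').read()
s=s.replace('np.array(c["rotation"])','Ro.from_euler("xyz",c["rotation"]).as_matrix()')
open('h.py','w').write(s)
E
python3 fix.py
python3 - <<'E'
from h import *
P={}
for n in("top","side"):
    c=camera(n)
    for q in("bar_grip","brass_weight","jar","small_screwdriver","yellow_plug","enclosure"):
        for b in boxes_of(q,c)[:1]:
            e=b["extent"]; print(n,q,np.round(e),round(b["score"],2),np.round(pt(c,(e[0]+e[2])/2,(e[1]+e[3])/2),4))
    hsv=cv2.cvtColor(c["color"],cv2.COLOR_RGB2HSV)
    e=[int(i) for i in boxes_of("enclosure",c)[0]["extent"]]
    M=np.zeros(hsv.shape[:2],bool); M[e[1]-5:e[3]+5,e[0]-5:e[2]+5]=1
    blue=M&(abs(hsv[...,0].astype(int)-110)<18)&(hsv[...,1]>90)
    p,u,v=cloud(c,blue); print(n,"blue",len(p))
    A=np.c_[p[:,:2],np.ones(len(p))]; k=np.linalg.lstsq(A,p[:,2],rcond=None)[0]
    for _ in range(3):
        ok=abs(A@k-p[:,2])<.006; k=np.linalg.lstsq(A[ok],p[ok,2],rcond=None)[0]
    print("plane",np.round(k,4),np.degrees(np.arctan(np.hypot(k[0],k[1]))))
    r=cv2.minAreaRect((p[ok][:,:2]*1000).astype(np.float32)); print(r, np.round(cv2.boxPoints(r)))
    red=M&((hsv[...,0]<8)|(hsv[...,0]>172))&(hsv[...,1]>130)
    p,u,v=cloud(c,red); print("red",len(p),np.round(p.mean(0),4),p[:,2].max(),u.mean(),v.mean()); r=cv2.minAreaRect((p[:,:2]*1000).astype(np.float32)); print(r)
    x0,y0,x1,y1=(e[0]-60,e[1]-30,e[2]+70,e[3]+50)
    im=c["color"][max(y0,0):y1,max(x0,0):x1,::-1]; f=min(800/im.shape[1],600/im.shape[0])
    print("crop",x0,y0,f); cv2.imwrite(f"pics/{n}1.png",cv2.resize(im,None,fx=f,fy=f,interpolation=cv2.INTER_CUBIC))
E
```

```text
top bar_grip [380. 231. 392. 246.] 0.49 [ 0.4725 -0.139   0.1065]
top brass_weight [427. 224. 446. 237.] 0.55 [ 0.4927 -0.2691  0.033 ]
top jar [306. 163. 324. 189.] 0.6 [0.615  0.0144 0.0801]
top small_screwdriver [458. 217. 472. 283.] 0.8 [ 0.447  -0.3437  0.0011]
top yellow_plug [317. 227. 329. 236.] 0.56 [ 0.4921 -0.0026  0.0111]
top enclosure [338. 164. 424. 260.] 0.62 [ 0.5325 -0.134   0.0729]
top blue 5952
plane [-0.0815  0.0072  0.1172] 4.677413311355438
((536.5400390625, -144.67669677734375), (171.47528076171875, 197.46536254882812), 85.2453384399414) [[ 431. -222.]
 [ 628. -238.]
 [ 642.  -67.]
 [ 445.  -51.]]
red 55 [ 0.6313 -0.1946  0.0194] 0.10466793445565192 401.45454545454544 174.61818181818182
((581.1936645507812, -168.93296813964844), (67.43035888671875, 231.7462921142578), 63.57954788208008)
crop 277 134 3.409090909090909
side bar_grip [257. 214. 272. 235.] 0.75 [ 0.4721 -0.1495  0.0912]
side brass_weight [279. 278. 294. 308.] 0.56 [ 0.5011 -0.2955  0.0292]
side small_screwdriver [218. 309. 301. 326.] 0.73 [ 0.4495 -0.3356  0.0111]
side enclosure [245. 205. 352. 290.] 0.81 [ 0.5341 -0.2109  0.0711]
side blue 3901
plane [-0.0806  0.0097  0.1165] 4.641158123604884
((535.1370849609375, -147.2501220703125), (176.24447631835938, 198.15077209472656), 84.42230987548828) [[ 428. -225.]
 [ 625. -245.]
 [ 642.  -69.]
 [ 445.  -50.]]
red 127 [ 0.5089 -0.1393  0.0783] 0.10634667038235068 281.1417322834646 226.61417322834646
((612.6312866210938, -115.50498962402344), (239.0051727294922, 213.7520751953125), 57.29252624511719)
crop 184 175 3.361344537815126
```

View pics/top1.png

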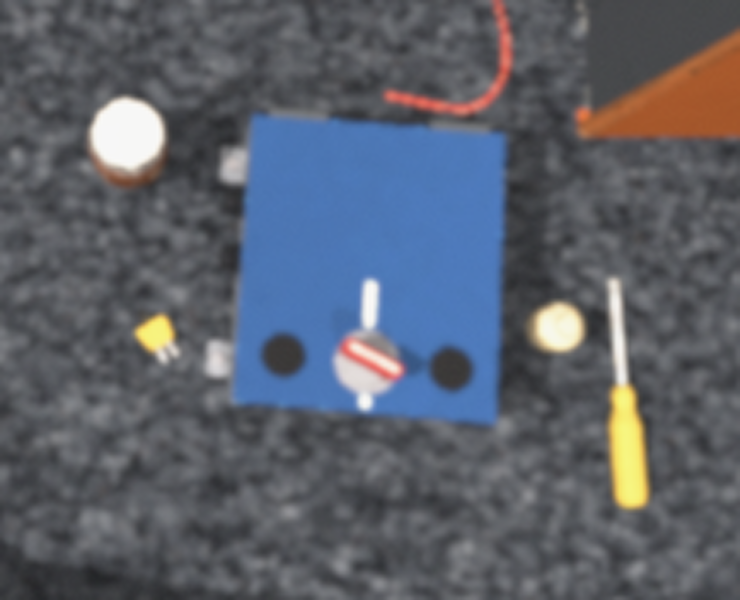

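View pics/side1.png

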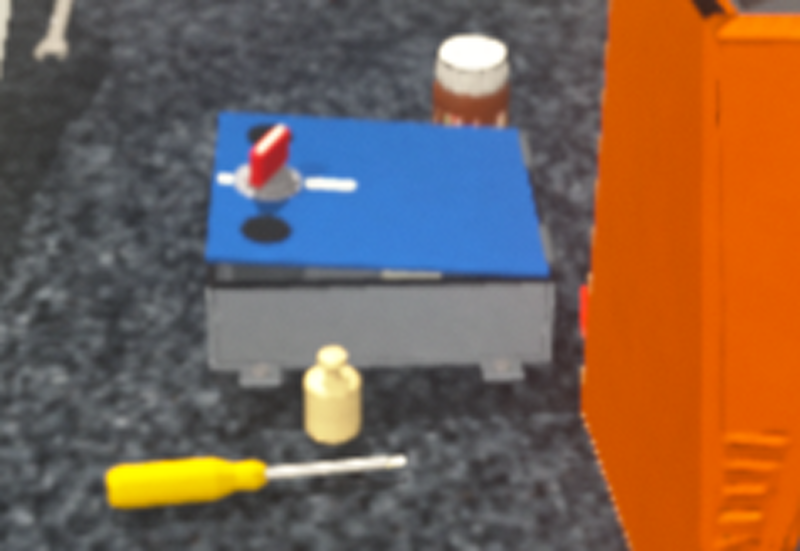

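```bash
cat > loc.py <<'E'
from h import *
K=np.array([-0.081,0.0085,0.1168])
def ray(c,u,v,k):  # intersect with z=k0x+k1y+k2
    o=pt(c,u,v,d=0.); d=pt(c,u,v,d=1.)-o
    t=(k[0]*o[0]+k[1]*o[1]+k[2]-o[2])/(d[2]-k[0]*d[0]-k[1]*d[1]); return o+t*d
def look(n,k=K,ctr=(0.472,-0.142)):
    c=camera(n); hsv=cv2.cvtColor(c["color"],cv2.COLOR_RGB2HSV).astype(int); H,S,V=[hsv[...,i] for i in range(3)]
    vs,us=np.mgrid[0:400,0:640]; X=np.full((400,640,2),9.)
    for v in range(150,300):
        for u in range(220,460): X[v,u]=0
    idx=np.argwhere(X[...,0]==0)
    x=cv2.undistortPoints(idx[:,None,::-1].astype(float),np.array(c["camera_matrix"]),np.array(c["D"]))[:,0]
    R=Ro.from_euler("xyz",c["rotation"]).as_matrix(); o=np.array(c["origin"]); d=np.c_[x,np.ones(len(x))]@R.T
    def on(k): 
        t=(k[0]*o[0]+k[1]*o[1]+k[2]-o[2])/(d[:,2]-k[0]*d[:,0]-k[1]*d[:,1]); return o+t[:,None]*d
    P=on(k); h,s,v=[q[idx[:,0],idx[:,1]] for q in(H,S,V)]
    rad=np.hypot(P[:,0]-ctr[0],P[:,1]-ctr[1])
    dark=(v<60)&(rad<.085)&(rad>.03); out={}
    out["padL"]=P[dark&(P[:,1]>ctr[1]+.03)]; out["padR"]=P[dark&(P[:,1]<ctr[1]-.03)]
    out["white"]=P[(v>170)&(s<60)&(rad<.09)&(rad>.022)&(abs(P[:,1]-ctr[1])<.03)]
    k2=k+np.array([0,0,.0295]); Q=on(k2); r2=np.hypot(Q[:,0]-ctr[0],Q[:,1]-ctr[1])
    red=((h<10)|(h>170))&(s>90)&(r2<.05); out["red"]=Q[red]
    return c,out
def axis(p):
    w,e=np.linalg.eigh(np.cov(p[:,:2].T)); a=e[:,1]; a=a*np.sign(a[0]); return np.arctan2(a[1],a[0]),np.sqrt(w)
E
python3 - <<'E'
from loc import *
for n in("top","side"):
    c,o=look(n)
    for q,p in o.items(): print(n,q,len(p),np.round(p.mean(0),4) if len(p) else 0, np.round(axis(p)[0],3) if q in("white","red") and len(p)>2 else "")
    L,R=o["padL"].mean(0),o["padR"].mean(0); print("mid",np.round((L+R)/2,4),"sep",np.linalg.norm(L-R),"yaw",np.arctan2(-(L-R)[0],(L-R)[1]))
E
```

```text
top padL 35 [ 0.4758 -0.0858  0.0775] 
top padR 40 [ 0.4658 -0.1958  0.0774] 
top white 103 [ 0.4882 -0.1386  0.0761] -0.155
top red 40 [ 0.4699 -0.1349  0.1071] 1.005
mid [ 0.4708 -0.1408  0.0775] sep 0.11050987991153634 yaw -0.0907153316430949
side padL 0 0 
side padR 2 [ 0.4584 -0.1984  0.078 ] 
side white 64 [ 0.4897 -0.1431  0.0759] -0.09
side red 115 [ 0.4697 -0.1642  0.1069] 1.29
mid [nan nan nan] sep nan yaw nan<stdin>:5: RuntimeWarning: Mean of empty slice.
  ret = um.true_divide(
```

```bash
python3 -m handwheel '[[-34,-25,0,0],[-34,-25,0,0],[-34,-25,0,0],[-34,-25,0,0],[-34,-25,0,0],[-34,-25,0,0],[-34,-25,0,0],[-34,-25,0,0],[-34,-25,0,0],[-34,-25,0,0]]' 1 25; python3 -m handwheel '[[0,0,0,1],[0,0,0,1],[0,0,0,1],[0,0,0,1],[0,0,0,1],[0,0,0,1],[0,0,0,1],[0,0,0,1],[0,0,0,1],[0,0,0,1]]'
cat > go.py <<'E'
import sys; from h import *
s=state(); R=Ro.from_euler("xyz",s["eef_rot"]).as_matrix()
t=np.array([float(a) for a in sys.argv[1:4]])-s["ee_pos"]; dy=s["eef_rot"][2]-float(sys.argv[4])
print("t",s["t"],"pos",np.round(s["ee_pos"],4),"rpy",np.round(s["eef_rot"],3),"F",np.round(s["wrist_force"],1),"tool mm",np.round(1000*R.T@t,1),"turn units",round(np.degrees((dy+np.pi)%(2*np.pi)-np.pi)/8,2))
E
python3 go.py 0.4725 -0.14 0.18 1.12
```

```text
t: 3.05
ee_pos: [0.4625, 0.2484, 0.2316]
eef_rot: [3.141, 0.0, 2.771]
wrist_force: [0.6, 0.5, -0.2]
width: 0.0856
finger_force: 0.0
t: 4.3
ee_pos: [0.4619, 0.2497, 0.2314]
eef_rot: [3.141, -0.0, 1.37]
wrist_force: [-0.3, -0.1, 0.7]
width: 0.0856
finger_force: 0.0
t 4.3 pos [0.4619 0.2497 0.2314] rpy [ 3.141 -0.     1.37 ] F [-0.3 -0.1  0.7] tool mm [-379.7   88.1   51.3] turn units 1.79
```

```bash
python3 -m handwheel '[[-38,8.8,3.5,0],[-38,8.8,3.5,0],[-38,8.8,3.5,0],[-38,8.8,3.5,0],[-38,8.8,3.5,0],[-38,8.8,3.5,0],[-38,8.8,3.5,0],[-38,8.8,3.5,0],[-38,8.8,3.5,0],[-38,8.8,3.5,0]]'; python3 -m handwheel '[[0,0,0,0.9],[0,0,0,0.9],[0,0,5,0],[0,0,5,0],[0,0,5,0],[0,0,0,0],[0,0,0,0],[0,0,0,0],[0,0,0,0],[0,0,0,0]]'
python3 go.py 0.4725 -0.14 0.089 1.12
python3 - <<'E'
from h import *
c=camera("side"); im=c["color"][130:300,180:400,::-1]; cv2.imwrite("pics/s2.png",cv2.resize(im,None,fx=3.5,fy=3.5,interpolation=cv2.INTER_CUBIC))
E
```

```text
t: 5.55
ee_pos: [0.4742, -0.1414, 0.1965]
eef_rot: [3.141, -0.0, 1.375]
wrist_force: [0.7, 0.3, -0.8]
width: 0.0854
finger_force: 0.0
t: 6.8
ee_pos: [0.4741, -0.1403, 0.1814]
eef_rot: [3.141, -0.0, 1.123]
wrist_force: [-0.1, 0.3, 0.0]
width: 0.0853
finger_force: 0.0
t 6.8 pos [ 0.4741 -0.1403  0.1814] rpy [ 3.141 -0.     1.123] F [-0.1  0.3  0. ] tool mm [-0.4 -1.6 92.4] turn units 0.02
```

View pics/s2.png

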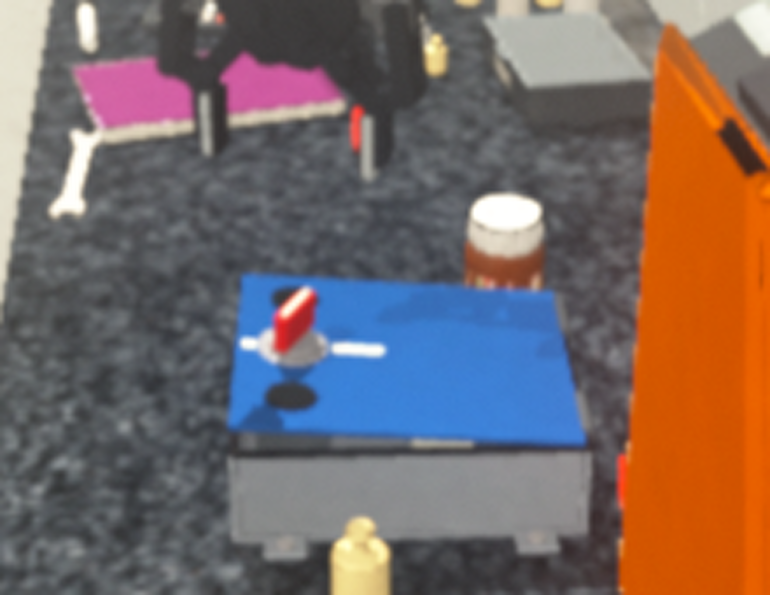

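The side view shows the open fingers (208,150) and (368,178) above and astride the bar at (295,320). Next I descend and grip.

```bash
python3 -m handwheel '[[0,-0.8,12,0],[0,-0.8,12,0],[0,0,12,0],[0,0,12,0],[0,0,12,0],[0,0,12,0],[0,0,10,0],[0,0,9,0],[0,0,0,0],[0,0,0,0]]'; python3 -m handwheel '[[0,0,0,0],[0,0,0,0],[0,0,0,0],[0,0,0,0],[0,0,0,0],[0,0,0,0],[0,0,0,0],[0,0,0,0],[0,0,0,0],[0,0,0,0]]' 0 25
python3 go.py 0.4725 -0.14 0.089 -0.09
```

```text
t: 8.1
ee_pos: [0.4728, -0.1397, 0.0905]
eef_rot: [3.141, -0.0, 1.123]
wrist_force: [0.3, -0.0, 0.1]
width: 0.0856
finger_force: 0.0
t: 9.35
ee_pos: [0.4729, -0.1397, 0.0904]
eef_rot: [3.141, -0.0, 1.123]
wrist_force: [3.4, -1.3, -0.9]
width: 0.0098
finger_force: 25.9
t 9.35 pos [ 0.4729 -0.1397  0.0904] rpy [ 3.141 -0.     1.123] F [ 3.4 -1.3 -0.9] tool mm [-0.4 -0.2  1.4] turn units 8.69
```

```bash
python3 -m handwheel '[[0,0,0,0.8],[0,0,0,1],[0,0,0,1],[0,0,0,1],[0,0,0,1],[0,0,0,1],[0,0,0,1],[0,0,0,1],[0,0,0,0.9],[0,0,0,0]]'
python3 go.py 0.4725 -0.14 0.18 -0.09
```

```text
t: 10.6
ee_pos: [0.4735, -0.1405, 0.0905]
eef_rot: [3.139, -0.002, -0.093]
wrist_force: [4.4, -4.1, -1.6]
width: 0.0094
finger_force: 24.5
t 10.6 pos [ 0.4735 -0.1405  0.0905] rpy [ 3.139e+00 -2.000e-03 -9.300e-02] F [ 4.4 -4.1 -1.6] tool mm [ -0.9  -0.2 -89.5] turn units -0.02
```

```bash
python3 -m handwheel '[[0,0,0,0],[0,0,0,0],[0,0,0,0],[0,0,0,0],[0,0,-15,0],[0,0,-25,0],[0,0,-25,0],[0,0,-25,0],[0,-20,0,0],[0,-40,0,0]]' 1; python3 -m handwheel '[[0,-50,0,0],[0,-50,0,0],[0,-50,0,0],[0,0,0,0],[0,0,0,0],[0,0,0,0],[0,0,0,0],[0,0,0,0],[0,0,0,0],[0,0,0,0]]' 0
python3 - <<'E'
from loc import *
c,o=look("top")
for q,p in o.items(): print(q,len(p),np.round(p.mean(0),4) if len(p) else 0, np.round(axis(p)[0],3) if q in("white","red") and len(p)>2 else "")
L,R=o["padL"].mean(0),o["padR"].mean(0); print("yaw",np.arctan2(-(L-R)[0],(L-R)[1]))
im=c["color"][205:265,340:430,::-1]; cv2.imwrite("pics/t3.png",cv2.resize(im,None,fx=8,fy=8,interpolation=cv2.INTER_CUBIC))
E
```

```text
t: 11.85
ee_pos: [0.4784, -0.0807, 0.1818]
eef_rot: [-3.141, -0.002, -0.095]
wrist_force: [0.4, 1.0, -0.5]
width: 0.0852
finger_force: 0.0
t: 13.1
ee_pos: [0.4918, 0.0694, 0.1803]
eef_rot: [3.142, -0.0, -0.092]
wrist_force: [-0.5, 0.9, 0.3]
width: -0.0001
finger_force: 0.0
padL 4 [ 0.4756 -0.0856  0.0776] 
padR 7 [ 0.4651 -0.1963  0.0775] 
white 76 [ 0.4801 -0.1371  0.0767] -0.141
red 38 [ 0.4695 -0.1347  0.1071] -0.053
yaw -0.09445938740381025
```

View pics/t3.png

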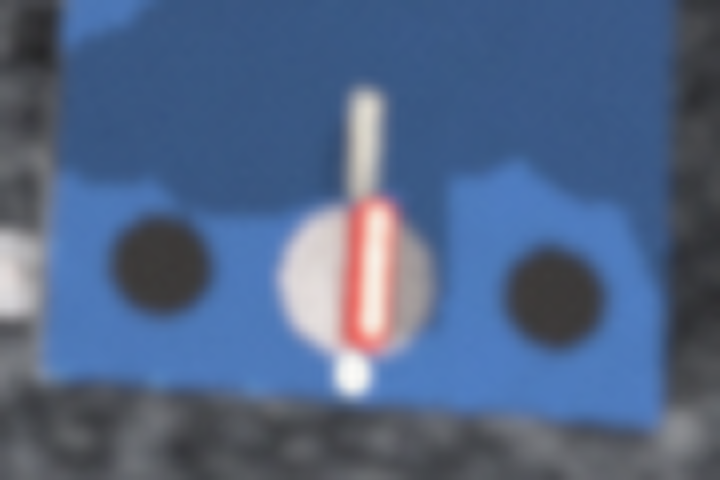

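The picture shows the bar stripe (377,205)–(371,335) parallel to the index lines (367,95)–(353,375), so the bar is aligned. Next I press the left pad at (160,265).

```bash
python3 go.py 0.4757 -0.0857 0.09 -0.092; python3 -m handwheel '[[0,30,0,0],[0,40,0,0],[0,40,0,0],[0,30,0,0],[-2,15,0,0],[0,0,20,0],[0,0,25,0],[0,0,25,0],[0,0,15,0],[0,0,0,0]]' 0; python3 go.py 0.4757 -0.0857 0.065 -0.092
```

```text
t 13.15 pos [0.4918 0.0695 0.1803] rpy [ 3.142  0.    -0.092] F [-0.4 -0.7  1. ] tool mm [ -1.8 156.   90.3] turn units 0.0
t: 14.4
ee_pos: [0.4751, -0.0844, 0.0946]
eef_rot: [3.141, 0.002, -0.091]
wrist_force: [0.3, -0.0, 0.2]
width: -0.0001
finger_force: 0.0
t 14.4 pos [ 0.4751 -0.0844  0.0946] rpy [ 3.141e+00  2.000e-03 -9.100e-02] F [ 0.3 -0.   0.2] tool mm [ 0.8  1.3 29.6] turn units 0.01
```

```bash
python3 -m handwheel '[[0.8,1.3,4,0],[0,0,4,0],[0,0,4,0],[0,0,3,0],[0,0,3,0],[0,0,3,0],[0,0,2,0],[0,0,2,0],[0,0,0,0],[0,0,0,0]]' 0; python3 go.py 0.4757 -0.0857 0.065 -0.092
```

```text
t: 15.65
ee_pos: [0.4762, -0.086, 0.0703]
eef_rot: [-3.142, 0.0, -0.092]
wrist_force: [-3.9, -0.0, 3.2]
width: -0.0
finger_force: 1.7
t 15.65 pos [ 0.4762 -0.086   0.0703] rpy [-3.142  0.    -0.092] F [-3.9 -0.   3.2] tool mm [-0.6 -0.3  5.3] turn units 0.0
```

```bash
python3 -m handwheel '[[0,0,1,0],[0,0,1,0],[0,0,1,0],[0,0,1,0],[0,0,1,0],[0,0,1,0],[0,0,0.5,0],[0,0,0,0],[0,0,0,0],[0,0,0,0]]' 0; python3 go.py 0.4757 -0.0857 0.065 -0.092
```

```text
t: 16.9
ee_pos: [0.4761, -0.086, 0.0645]
eef_rot: [-3.14, 0.0, -0.092]
wrist_force: [-7.0, 1.2, 16.1]
width: 0.0002
finger_force: 8.1
t 16.9 pos [ 0.4761 -0.086   0.0645] rpy [-3.14   0.    -0.092] F [-7.   1.2 16.1] tool mm [-0.4 -0.3 -0.5] turn units 0.0
```

```bash
python3 -m handwheel '[[0,0,0.2,0],[0,0,0,0],[0,0,0,0],[0,0,0,0],[0,0,0,0],[0,0,0,0],[0,0,0,0],[0,0,0,0],[0,0,0,0],[0,0,0,0]]' 0
python3 - <<'E'
from h import *
c=camera("side"); hsv=cv2.cvtColor(c["color"],cv2.COLOR_RGB2HSV)
M=np.zeros((400,640),bool); M[200:295,240:357]=1
p,u,v=cloud(c,M&(abs(hsv[...,0].astype(int)-110)<18)&(hsv[...,1]>90)); p=p[p[:,2]<.09]
A=np.c_[p[:,:2],np.ones(len(p))]; k=np.linalg.lstsq(A,p[:,2],rcond=None)[0]
for _ in range(3):
    ok=abs(A@k-p[:,2])<.005; k=np.linalg.lstsq(A[ok],p[ok,2],rcond=None)[0]
print(np.round(k,4))
im=c["color"][170:300,200:400,::-1]; cv2.imwrite("pics/s4.png",cv2.resize(im,None,fx=4,fy=4,interpolation=cv2.INTER_CUBIC))
E
```

```text
t: 18.15
ee_pos: [0.4761, -0.086, 0.0644]
eef_rot: [-3.14, 0.0, -0.092]
wrist_force: [-6.6, 1.8, 18.2]
width: 0.0005
finger_force: 8.9
[0.0037 0.0034 0.0621]
```

View pics/s4.png

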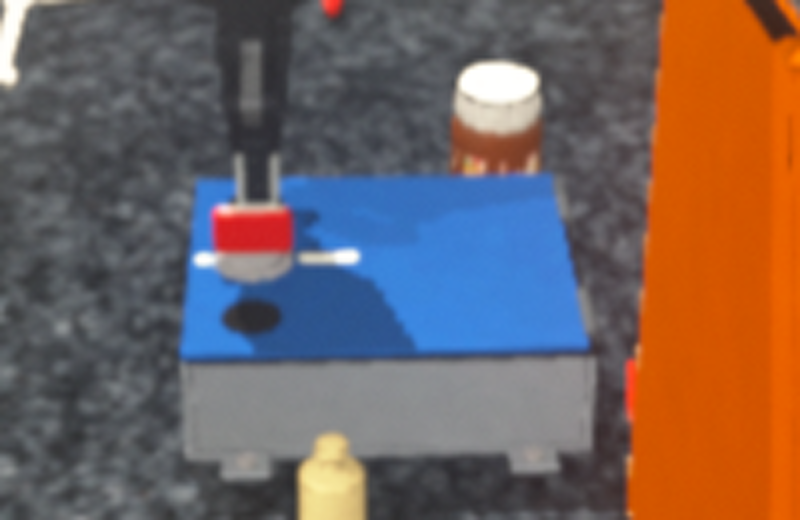

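The panel lies flush: its near edge at (190,355) meets the frame and the fitted slope is about 0. The bar (215–290,230) lies along the index lines, and the fingers hold the left pad with 18 N.

```bash
python3 -c "from station import *; print(close_job())"
```

```text
the job is handed in; nothing more can be done
None
```

I turned the fastener clockwise into line with the index lines, then pressed the panel flush on its left pad. I handed the job in while still holding it shut with about 18 N, at about 18 s of the 48 s allowed, and didn't touch the jar, weight, screwdriver or plug.

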